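# Unhook the water-bath lifting tools and tray them singly

### The job

The lifting hook and the lifting link for the water-bath basket were put down hooked together: on the bench, twist the hook until its foot runs along the link's opening and lift it out, leaving the link lying on the bench rather than hoisting it on the hook. Put the hook in the square tray and the link in the long tray, each lying wholly inside, and leave everything else on the bench where it is.

Things in the scene. Friction and masses are not known exactly. Their poses are not given: they have to be found in the camera images.
- hook_grip (a point): Centre of the hook's white plastic grip, 19 mm up: 80 long (own x), 26 wide (y), 38 high, lying flat and loose. A 6 mm round steel wire, rigid in the grip, leaves its +x end, 40 mm from here: a shank 30 mm above the bench that runs on in +x, bends down in a half circle in the upright x-z plane and returns below as a short foot. Hook 147 mm long in all, about 0.15 kg.
- hook_bend (a point): Outermost wire centre of the hook's bend, 17 mm above the underside, 104 mm in +x from hook_grip, same axes. At the start it stands in the link's opening; the hook's grip lies out on the link's +y side, 1.1 to 1.55 rad round from link +x, so the foot is under the link's +y leg and a straight lift takes the link along.
- link_grip (a point): Centre of the link's white plastic grip, 19 mm up: 80 long (own x), 26 wide (y), 38 high, lying flat and loose. A closed level oblong loop of 6 mm steel wire, wire centre 20 mm above the bench, runs on from its +x end, 40 mm from here. Link 160 mm long in all, rounded end 120 mm in +x from here, about 0.16 kg.
- link_loop (a point): Near the middle of the opening of the link's loop, 20 mm above the link's underside, 74 mm in +x from link_grip, same axes. The opening is 74 mm long along x (34 towards the grip, 40 towards the rounded end) and 16 mm wide along y; the wire centres of the legs are at y = +-11 mm; the rounded end's wire centre is 43 mm in +x.
- hook: The whole hook; origin on its underside below hook_bend, +x from grip to bend, z up. The foot's wire centre is 4 mm above the bench below the bend and 11.5 mm at the upturned tip; the tip ends at x = -34 mm and the grip begins at x = -64 mm: the link's wire leaves through this 30 mm gap.
- link: The whole link; origin on its underside below link_loop, +x from grip to rounded end, z up. The hook lifts straight out once hook +x is opposite to link +x (hook's grip beyond the link's rounded end) within 0.2 rad and hook_bend is 6 mm from link_loop towards the link's grip (8 mm either way along x, 4 mm sideways).
- long_tray_in (a point): Centre of the inner floor (3 mm above the bench) of the long stainless tray, inside 240 long along its own x by 110 wide along y, rim 30 mm above the bench, walls 3 mm; fixed to the bench. For the link. The two trays may stand on either side.
- square_tray_in (a point): Centre of the inner floor (3 mm above the bench) of the square stainless tray, inside 170 by 170, rim 30 mm above the bench, walls 3 mm; fixed to the bench. For the hook.
- flask: Conical glass flask, 74 mm wide, 108 high. Bystander, to be left alone; origin under its middle.
- beaker: Glass beaker, 68 wide, 85 high. Bystander, to be left alone; origin under its middle.
- wash_bottle: White plastic wash bottle with a bent spout, 66 wide, 200 high. Bystander, to be left alone; origin under its middle.
- stopper_a: Red-brown rubber stopper, 32 wide, 26 high, on the robot's side of the bench. Bystander, to be left alone; origin under its middle.
- stopper_b: Red-brown rubber stopper, 32 wide, 26 high, on the far side. Bystander, to be left alone; origin under its middle.
- spatula: Flat steel spatula, 170 long, lying. Bystander, to be left alone; origin under its middle.
- jar: Small capped jar, 44 wide, 50 high. Bystander, to be left alone; origin under its middle.
There are look-alikes about, which are no part of the job. Leave any blue or purple look-alike of the hook alone.

How it is judged:
On the way:
1. hook and link come apart (bend more than 80 mm from the middle of the loop) while neither is over a tray (distance between hook_bend and link_loop above 0.08 m and horizontal distance between each of link_loop, hook_bend and long_tray_in above 0.14 m and horizontal distance between each of link_loop, hook_bend and square_tray_in above 0.14 m), for 0.1 s.
At the end, for the whole second after the job is handed in: The hook lies at rest wholly within the square tray (grip centre and bend inside its walls and less than 50 mm above its floor) and the link at rest wholly within the long tray (grip centre and middle of the loop likewise) (x of hook_grip in the frame of square_tray_in between -0.085 and 0.085 m and y of hook_grip in the frame of square_tray_in between -0.085 and 0.085 m and z of each of hook_grip, hook_bend in the frame of square_tray_in below 0.05 m and x of hook_bend in the frame of square_tray_in between -0.085 and 0.085 m and y of hook_bend in the frame of square_tray_in between -0.085 and 0.085 m and x of link_grip in the frame of long_tray_in between -0.12 and 0.12 m and y of link_grip in the frame of long_tray_in between -0.055 and 0.055 m and z of each of link_grip, link_loop in the frame of long_tray_in below 0.05 m and x of link_loop in the frame of long_tray_in between -0.12 and 0.12 m and y of link_loop in the frame of long_tray_in between -0.055 and 0.055 m and linear speed of each of hook, link below 0.02 m/s); the robot touches nothing.
It fails at once if the link's loop is raised more than 30 mm off its lying height while still on the hook (height (world z) of link_loop above 0.05 m and not (distance between hook_bend and link_loop above 0.08 m)).
It fails at once if a bystander is moved by more than 30 mm (distance of any of flask, beaker, wash_bottle, stopper_a, stopper_b, spatula, jar from where it was at the start of the episode above 0.03 m).
It also fails if it takes over 61 s, if anything falls off the work surface, if the arm or the gripper's body presses on something with over 40 N, if the wrist force passes 120 N, or if a joint passes its speed limit or range.

### The arm

A 6-joint arm with a two-finger parallel gripper is mounted at the origin on the work surface. World frame = base frame: x ahead of the robot, y to its left, z up, the work surface at z = 0. Lengths are in m, angles in rad, forces in N, time in s.
With the tool pointing down it reaches from about 0.375 to 0.9 m from the base axis. Payload 3.1 kg.
Tool frame: the origin (TCP) lies midway between the tips of the shut fingers; the grasp point (between the pads) lies grip_point_offset behind it (grip_point_offset is the distance from the TCP to the grasp point, in m); y points along the fingers, z is the direction in which the jaws open and shut, and the axes are right-handed (so a half turn about y gives the same grasp; the last joint's range is limited). The gripper opens to 87 mm and grips with 3 to 60 N. Pads are 19 mm wide; open, the fingers measure 117 mm over their backs; the gripper's body (75 mm by 190 mm) begins 51 mm behind the grasp point.
Start: joints at [1.101, 0.527, 1.433, -0, 1.181, -0.178], TCP at [0.18, 0.599, 0.223] pointing down, gripper open.
Joint ranges: [-3.08, 3.08], [-0.75, 2.2], [0.22, 2.44], [-1.43, 4.57], [0, 2.65], [-2.85, 2.85]. Speed limits (rad/s): [2.79, 2.79, 3.14, 3.14, 3.14, 3.14].

### API

Orientations are given as a unit quaternion [x, y, z, w].
In Python, from rig import * gives the robot as it stands.
- The arm moves only by the tool jog_arm, never from a script. Its argument "increments" is a list that holds one entry, the list of rows, each a list of 7 numbers: the turn, a rotation vector about the world's x, y, z in degrees, then the shift along the world's x, y, z in m, then the closure, from -1 (fully open) to 1 (shut), so that 0 is half open. In form: [[[rx, ry, rz, x, y, z, jaw], ...]]. A call has 1 to 8 rows; each row is the pose to reach, as a shift and turn from the pose measured when the call began; what a row does not reach only later rows make up. A row lasts 1/10 s, in which the tool goes at most 50 mm and 8.59 degrees, less where a joint would pass 70% of its speed; a pose out of reach is approached as far as the arm can. A call with a gripper value outside its range is refused whole. The fingers move at their own pace and stop on an object; "squeeze" is the grip in N (left out, the last holds). Time passes only in rows, so rows that repeat a pose let the fingers close. It gives the time, the measured TCP pose, the force and the opening at its end, in the units of the state.
- get_obs(): the state, without advancing time (a new reading comes with each control period).
- camera(name): name is "scene" or "top"; returns the picture (420x560x3 uint8, red, green, blue); there is no depth.
- camera_info(name): a dict with "K" (3x3 intrinsics, pixels), "R" (3x3) and "t" (3): a world point X has camera coordinates R X + t. Camera axes: x right, y down, z forward; pixel columns grow to the right and rows downward; lengths in m; the calibration is good to about 2 mm. A picture is of the moment at which its call begins. camera_info takes no time and is no camera call.
- hand_in(): hands the job in, once; it reports no verdict.
The state is a dict: "time": time; "q": joint angles; "joint_velocities": joint speeds; "joint_torque": joint torques, N m; "position": TCP position; "tool_rot": TCP orientation; "ft_force": force on the tool from outside, world axes, zero at the start; "moment": the same for the moment, N m; "grip_width": finger opening in m.
Only numpy, scipy, OpenCV 4.12 (cv2) and the standard library are available. Lean on these libraries where they do the work, as an engineer would, in place of code of your own. Each camera call takes 0.05 s, during which the arm holds its last target.

## Working session

There is one attempt and no reset: what is moved stays moved. The work goes in short steps, Python scripts to look and compute and a tool call to move; the robot and the scene stay as the last step left them, time stands still between calls to the robot, and variables do not carry over. Pictures are saved under pics/ and viewed, and the job is handed in when it is done.

Besides the shell and the picture viewer there is one more tool, called in YAML: its name, and indented under it one key for each argument. jog_arm: Moves the arm, as the interface text tells. Its arguments: {"type":"object","properties":{"increments":{"type":"array","items":{"type":"array","items":{"type":"array","items":{"type":"number"}}}},"squeeze":{"type":"number"}},"required":["increments"]}

```bash
ls; mkdir -p pics; python3 - <<'E'
from rig import *
import cv2
print(get_obs())
for n in("scene","top"):
    im=camera(n); cv2.imwrite(f"pics/{n}0.png",im[:,:,::-1]); i=camera_info(n); print(n,i)
E
```

```text
pics
{'time': 0.0, 'q': array([ 1.10046671e+00,  5.28457467e-01,  1.43390740e+00, -7.62281718e-07,
        1.18135170e+00, -1.78514558e-01]), 'joint_velocities': array([-2.27536033e-04,  2.37061573e-04, -1.47808038e-03, -1.31766204e-03,
       -3.15375268e-04,  6.57796701e-06]), 'joint_torque': array([-1.59324202e-05, -4.40042102e+01, -1.76588845e+01,  6.32163347e-02,
        5.83789323e-02, -1.62273454e-04]), 'position': array([0.17945474, 0.5979281 , 0.22157533]), 'tool_rot': array([ 0.70030477, -0.10304549,  0.10256724, -0.69888112]), 'ft_force': array([ 0.07662638, -0.01446893,  0.27452553]), 'moment': array([ 0.01718005,  0.02208123, -0.03215136]), 'grip_width': 0.08657602427744489}
scene {'K': array([[404.42490621,   0.        , 274.92294491],
       [  0.        , 404.42490621, 210.51854886],
       [  0.        ,   0.        ,   1.        ]]), 'R': array([[ 0.25960122,  0.96559341,  0.01538055],
       [ 0.81375853, -0.21014879, -0.54188057],
       [-0.5200041 ,  0.15318892, -0.84031476]]), 't': array([-0.11415469, -0.43345827,  1.33700007])}
top {'K': array([[404.75669855,   0.        , 279.62241489],
       [  0.        , 404.75669855, 211.52222982],
       [  0.        ,   0.        ,   1.        ]]), 'R': array([[-0.02361968, -0.99929289, -0.02925468],
       [-0.99264826,  0.02691723, -0.1180038 ],
       [ 0.11870781,  0.02625239, -0.99258212]]), 't': array([-0.00944955,  0.54830242,  1.11330038])}
```

View pics/scene0.png

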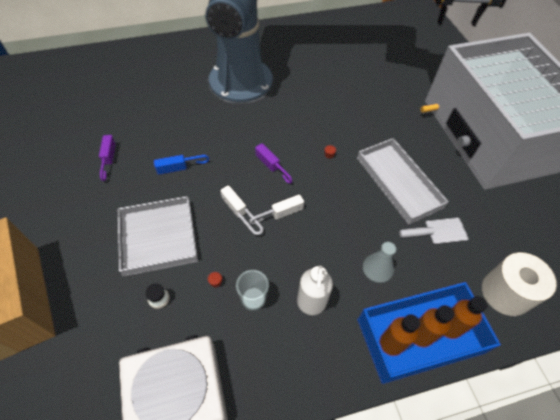

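View pics/top0.png

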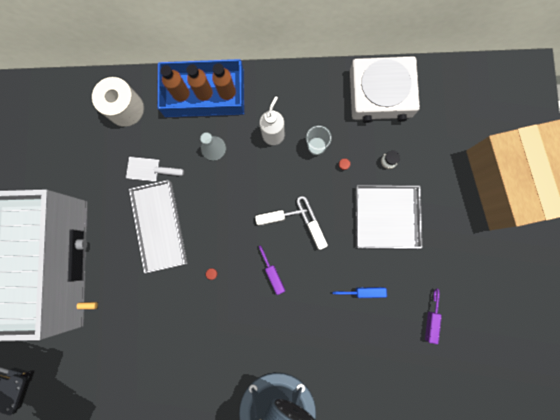

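The top view shows the hook grip near (270,217) and the link grip near (315,236). The link's loop runs to about (300,200), with the square tray at (389,216) and the long tray at (158,227). I'll enlarge this area.

```bash
python3 - <<'E'
import cv2
a=cv2.imread("pics/top0.png"); c=a[180:260,240:345]; cv2.imwrite("pics/c1.png",cv2.resize(c,None,fx=7,fy=7,interpolation=cv2.INTER_CUBIC))
a=cv2.imread("pics/scene0.png"); c=a[175:245,210:315]; cv2.imwrite("pics/c2.png",cv2.resize(c,None,fx=7,fy=7,interpolation=cv2.INTER_CUBIC))
a=cv2.imread("pics/top0.png"); c=a[170:285,120:200]; cv2.imwrite("pics/c3.png",cv2.resize(c,None,fx=5,fy=5,interpolation=cv2.INTER_CUBIC))
a=cv2.imread("pics/top0.png"); c=a[170:260,345:435]; cv2.imwrite("pics/c4.png",cv2.resize(c,None,fx=5,fy=5,interpolation=cv2.INTER_CUBIC))
E
```

```text
(no output)
```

View pics/c1.png

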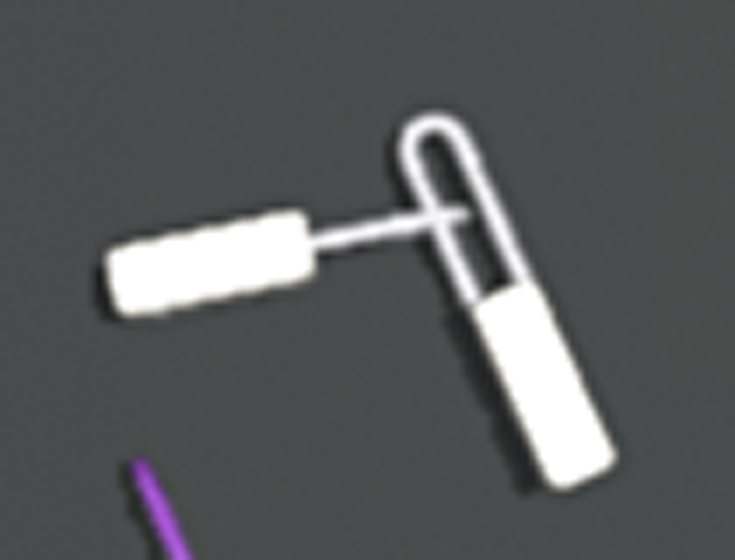

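View pics/c2.png

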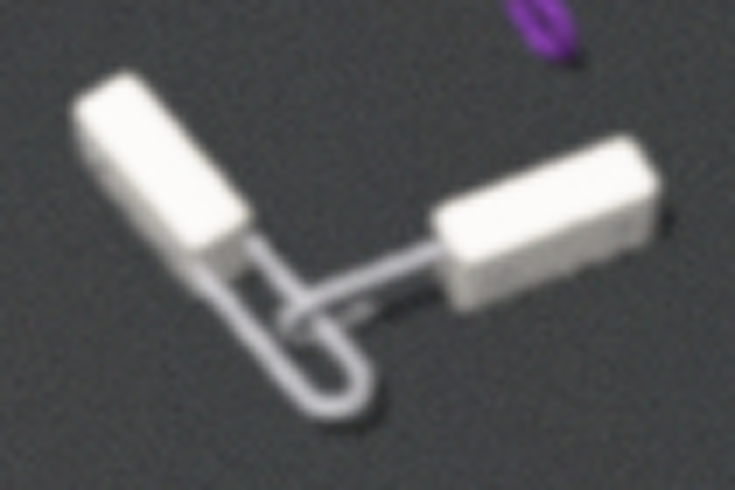

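View pics/c3.png

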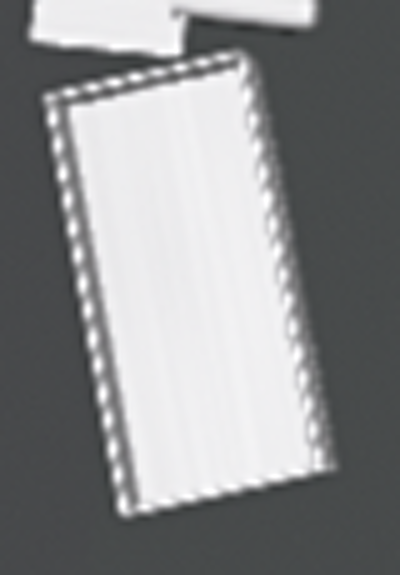

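View pics/c4.png

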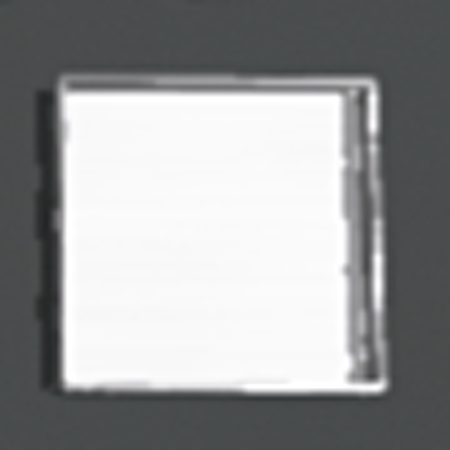

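```bash
cat > h.py <<'E'
import numpy as np, cv2
from rig import *
def ray(n,u,v,z):
    i=camera_info(n);K,R,t=i["K"],i["R"],i["t"]
    C=-R.T@t; d=R.T@np.linalg.solve(K,[u,v,1.]); return C+d*(z-C[2])/d[2]
def proj(n,P):
    i=camera_info(n);p=(i["R"]@np.atleast_2d(P).T+i["t"][:,None]);p=i["K"]@p;return (p[:2]/p[2]).T
def box(L,W,z0,z1):
    return np.array([[sx*L/2,sy*W/2,z] for z in(z0,z1) for sx,sy in((1,1),(-1,1),(-1,-1),(1,-1))])
def place(P,x,y,th):
    c,s=np.cos(th),np.sin(th);return np.c_[x+c*P[:,0]-s*P[:,1],y+s*P[:,0]+c*P[:,1],P[:,2]]
# points with origin at grip centre
def hookwire():
    r=13.; a=np.linspace(np.pi/2,-np.pi/2,15)
    pts=[[40,0,30],[91,0,30]]+[[91+13*np.cos(t),0,17+13*np.sin(t)] for t in a]+[[70,0,11.5]]
    return np.array(pts)/1000
def linkwire():
    a=np.linspace(np.pi/2,-np.pi/2,15)
    return np.array([[40,11,20],[106,11,20]]+[[106+11*np.cos(t),11*np.sin(t),20] for t in a]+[[40,-11,20]])/1000
def fit(n,ims,guess,z0=0):
    from scipy.optimize import minimize
    B=box(.080,.026,z0,z0+.038)
    def cost(p,S=4):
        c=0
        for n,im in ims.items():
            uv=proj(n,place(B,*p)); 
            h=cv2.convexHull(uv.astype(np.float32))[:,0]
            o=np.floor(uv.min(0))-6; w,hh=(np.ceil(uv.max(0)-o)+7).astype(int)
            m=np.zeros((hh*S,w*S),np.uint8); cv2.fillConvexPoly(m,np.round(((h-o+.5)*S-.5)*16).astype(np.int32),255,shift=4)
            m=cv2.resize(m,(w,hh),interpolation=cv2.INTER_AREA)/255.
            o=o.astype(int); g=im[o[1]:o[1]+hh,o[0]:o[0]+w].min(2)/255.
            mid={'top':.8,'scene':.6}[n]
            g=np.clip((g-.3)/(mid-.3),0,1)
            c+=np.abs(g-m).sum()
        return c
    best=None
    for d in([0,0,0],[.004,.003,.05],[-.004,.003,-.05]):
        r=minimize(cost,np.add(guess,d),method="Nelder-Mead",options=dict(initial_simplex=np.add(guess,d)+np.array([[0,0,0],[.006,0,0],[0,.006,0],[0,0,.1]]),xatol=1e-4,fatol=.05))
        if best is None or r.fun<best.fun:best=r
    return best.x,best.fun
def overlay(n,im,objs,crop,f,out):
    x0,y0,x1,y1=crop
    a=cv2.resize(im[y0:y1,x0:x1,::-1],None,fx=f,fy=f,interpolation=cv2.INTER_CUBIC)
    for P,closed,col in objs:
        uv=((proj(n,P)-[x0,y0]+.5)*f-.5); cv2.polylines(a,[np.round(uv).astype(np.int32)],closed,col,1)
    cv2.imwrite(out,a)
E
python3 - <<'E'
from h import *
for n in("top","scene"):
    i=camera_info(n);print(-i["R"].T@i["t"])
f=lambda x,y,ox,oy,s:((x+.5)/s-.5+ox,(y+.5)/s-.5+oy)
for p in [(210,265),(437,212),(545,385)]: print(ray("top",*f(*p,240,180,7),.03))
ims={n:cv2.imread(f"pics/{n}0.png")[:,:,::-1] for n in("top","scene")}
P0=ray("top",*f(210,265,240,180,7),.03);
res={}
H=fit(0,ims,[P0[0],P0[1],-1.4]);P1=ray("top",*f(545,385,240,180,7),.03);L=fit(0,ims,[P1[0],P1[1],.45])
print(H,L)
for nm in("top","scene"):
    print(nm,fit(0,{nm:ims[nm]},H[0]),fit(0,{nm:ims[nm]},L[0]))
H,L=H[0],L[0]
B=box(.08,.026,0,.038)
def ob(): return [(place(B,*H)[4:],True,(0,0,255)),(place(B,*H)[:4],True,(0,0,255)),(place(B,*L)[4:],True,(0,255,0)),(place(B,*L)[:4],True,(0,255,0)),(place(hookwire(),*H),False,(0,0,255)),(place(linkwire(),*L),False,(0,255,0))]
overlay("top",ims["top"],ob(),(240,180,345,260),7,"pics/o1.png")
overlay("scene",ims["scene"],ob(),(210,175,315,245),7,"pics/o2.png")
E
```

```text
[ 0.4118908  -0.05342845  1.16946738]
[ 1.07761058 -0.1856773   0.89037403]
[0.53208953 0.00558732 0.03      ]
[ 0.55119524 -0.0868033   0.03      ]
[ 0.48009099 -0.12797273  0.03      ]
(array([ 0.53341798,  0.00740542, -1.3810679 ]), np.float64(128.69019607843134)) (array([ 0.48123515, -0.12552872,  0.39831559]), np.float64(233.13986928104578))
top (array([ 0.53358012,  0.00500816, -1.39137509]), np.float64(37.752941176470586)) (array([ 0.4811168 , -0.12778617,  0.38412407]), np.float64(62.07843137254902))
scene (array([ 0.53334935,  0.00771349, -1.3822725 ]), np.float64(80.83267973856208)) (array([ 0.47984653, -0.12486891,  0.3861835 ]), np.float64(116.33856209150329))
```

View pics/o1.png

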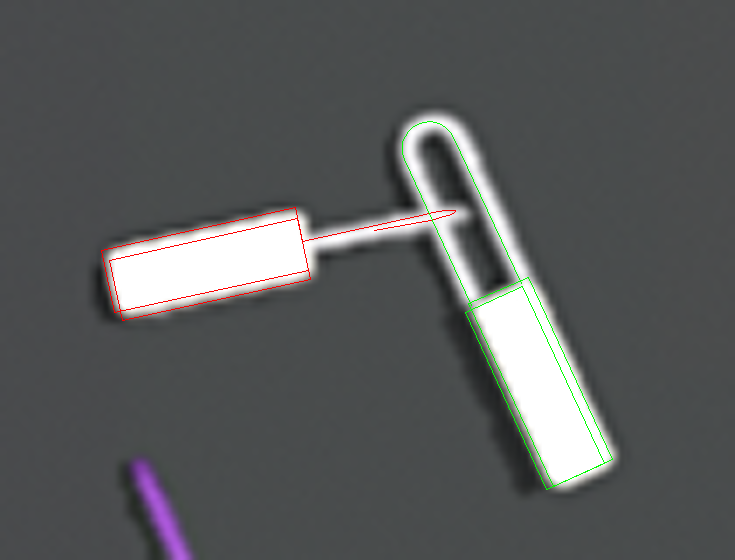

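View pics/o2.png

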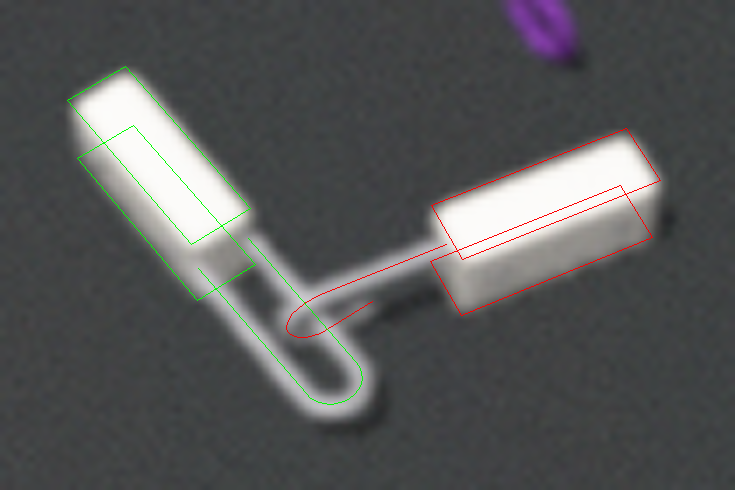

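```bash
python3 - <<'E'
from h import *
from scipy.spatial.transform import Rotation as Ro
import rig; print([n for n in dir(rig) if not n.startswith('_')][:40])
o=get_obs();M=Ro.from_quat(o["tool_rot"]).as_matrix();print(M.round(3)); print("jaw angle",np.arctan2(M[1,2],M[0,2]), "q1",o["q"][0],"q6",o["q"][5])
try: print(grip_point_offset)
except Exception as e: print(e)
# trays: rim corner centres (px in crops /5)
f=lambda x,y,ox,oy,s:((x+.5)/s-.5+ox,(y+.5)/s-.5+oy)
for name,cs,o in(("long",[(45,97),(243,55),(328,468),(124,514)],(120,170)),("sq",[(60,79),(377,80),(383,387),(65,388)],(345,170))):
    W=np.array([ray("top",*f(*c,*o,5),.03)[:2] for c in cs]);
    print(name,W.round(4).tolist(),"ctr",W.mean(0).round(4),[np.linalg.norm(W[i]-W[i-1]).round(4) for i in range(4)],"dir",np.arctan2(*(W[1]-W[2])[::-1]))
for n,u,v,z in(("beaker rim",318,134,.085),("wash",272,125,.13),("stopB",345,164,.026),("stopA",211,274,.026),("flask",207,139,.108),("jar",391,158,.05)): print(n,ray("top",u,v,z))
E
```

```text
['Unreachable', 'camera', 'camera_info', 'get_obs', 'grip_point_offset', 'hand_in']
[[ 0.958 -0.001  0.288]
 [-0.288 -0.002  0.958]
 [-0.    -1.    -0.002]]
jaw angle 1.2789777884657765 q1 1.1004817385690333 q6 -0.17848664537623163
0.0187
long [[0.6255, 0.4112], [0.6467, 0.2962], [0.409, 0.2458], [0.386, 0.3613]] ctr [0.5168 0.3286] [np.float64(0.2446), np.float64(0.117), np.float64(0.243), np.float64(0.1178)] dir 0.2088207528708061
sq [[0.617, -0.2439], [0.6112, -0.4222], [0.4383, -0.4144], [0.442, -0.2386]] ctr [ 0.5271 -0.3297] [np.float64(0.175), np.float64(0.1784), np.float64(0.1731), np.float64(0.1758)] dir -0.045103316110232244
beaker rim [ 0.75368798 -0.13553918  0.085     ]
wash [ 0.76813791 -0.01115629  0.13      ]
stopB [ 0.68098644 -0.21425048  0.026     ]
stopA [0.3772041  0.17374155 0.026     ]
flask [0.74235683 0.16709038 0.108     ]
jar [ 0.68858941 -0.3401449   0.05      ]
```

jog_arm:
  increments:
    - [[0,0,-70,0.2,-0.36,0,0],[0,0,-70,0.2,-0.36,0,0],[0,0,-70,0.2,-0.36,0,0],[0,0,-70,0.2,-0.36,0,0],[0,0,-70,0.2,-0.36,0,0],[0,0,-70,0.2,-0.36,0,0],[0,0,-70,0.2,-0.36,0,0],[0,0,-70,0.2,-0.36,0,0]]
  squeeze: 30

```text
time: 0.9
position: [0.374, 0.2468, 0.2216]
tool_rot: [0.518, -0.482, 0.481, -0.517]
ft_force: [1.2, 0.8, -0.7]
grip_width: 0.0442
```

```bash
cat >> h.py <<'E'
def st():
    from scipy.spatial.transform import Rotation as Ro
    o=get_obs();M=Ro.from_quat(o["tool_rot"]).as_matrix()
    print("t",o["time"].__round__(2),"p",o["position"].round(4),"jaw",np.arctan2(M[1,2],M[0,2]).round(4),"deg",np.degrees(np.arctan2(M[1,2],M[0,2])).round(2),"down",M[:,1].round(3),"F",o["ft_force"].round(1),"w",o["grip_width"].round(4),"q",o["q"].round(2)); return o
E
python3 -c "
from h import *
st()"
```

```text
Traceback (most recent call last):
  File "h.py", line 50, in st
    print("t",o["time"].__round__(2),"p",o["position"].round(4),"jaw",np.arctan2(M[1,2],M[0,2]).round(4),"deg",np.degrees(np.arctan2(M[1,2],M[0,2])).round(2),"down",M[:,1].round(3),"F",o["ft_force"].round(1),"w",o["grip_width"].round(4),"q",o["q"].round(2)); return o
                                                                                                                                                                                                                    ^^^^^^^^^^^^^^^^^^^^^
AttributeError: 'float' object has no attribute 'round'
```

```bash
sed -i 's/"w",o\["grip_width"\].round(4)/"w",round(float(o["grip_width"]),4)/' h.py
python3 -c "
from h import *
st()"
```

```text
t 0.9 p [0.374  0.2468 0.2216] jaw 0.0731 deg 4.19 down [-0.002  0.    -1.   ] F [ 1.2  0.8 -0.7] w 0.0442 q [0.33 0.29 1.86 0.   0.99 0.26]
```

jog_arm:
  increments:
    - [[0,0,-71.7,0.107,-0.374,-0.1,-0.4],[0,0,-71.7,0.107,-0.374,-0.1,-0.4],[0,0,-71.7,0.107,-0.374,-0.1,-0.4],[0,0,-71.7,0.107,-0.374,-0.1,-0.4],[0,0,-71.7,0.107,-0.374,-0.1,-0.4],[0,0,-71.7,0.107,-0.374,-0.1,-0.4],[0,0,-71.7,0.107,-0.374,-0.1,-0.4],[0,0,-71.7,0.107,-0.374,-0.1,-0.4]]

```text
time: 1.7
position: [0.48, -0.126, 0.1217]
tool_rot: [-0.155, 0.691, -0.689, 0.155]
ft_force: [1.1, 0.6, -0.0]
grip_width: 0.061
```

```bash
python3 -c "
from h import *
st()"
```

```text
t 1.7 p [ 0.48   -0.126   0.1217] jaw -1.1279 deg -64.62 down [-0.001  0.002 -1.   ] F [ 1.1  0.6 -0. ] w 0.061 q [-0.48  0.52  1.85  0.    0.78  0.64]
```

jog_arm:
  increments:
    - [[0,0,-3,0.001,-0.001,-0.05,-0.4],[0,0,-3,0.001,-0.001,-0.09,-0.4],[0,0,-3,0.001,-0.001,-0.113,-0.4],[0,0,-3,0.001,-0.001,-0.115,-0.4],[0,0,-3,0.001,-0.001,-0.115,-0.4]]

```text
time: 2.2
position: [0.4808, -0.1268, 0.0064]
tool_rot: [-0.138, 0.695, -0.692, 0.137]
ft_force: [-0.9, -0.4, -0.3]
grip_width: 0.061
```

```bash
python3 - <<'E'
from h import *
st()
for n in("top","scene"):
    im=camera(n);c=(230,170,355,270) if n=="top" else (190,150,320,250)
    overlay(n,im,[],c,6,f"pics/a_{n}.png")
E
```

```text
t 2.2 p [ 0.4808 -0.1268  0.0064] jaw -1.1802 deg -67.62 down [-0.002  0.003 -1.   ] F [-0.9 -0.4 -0.3] w 0.061 q [-0.48  0.74  1.9   0.    0.51  0.69]
```

View pics/a_scene.png

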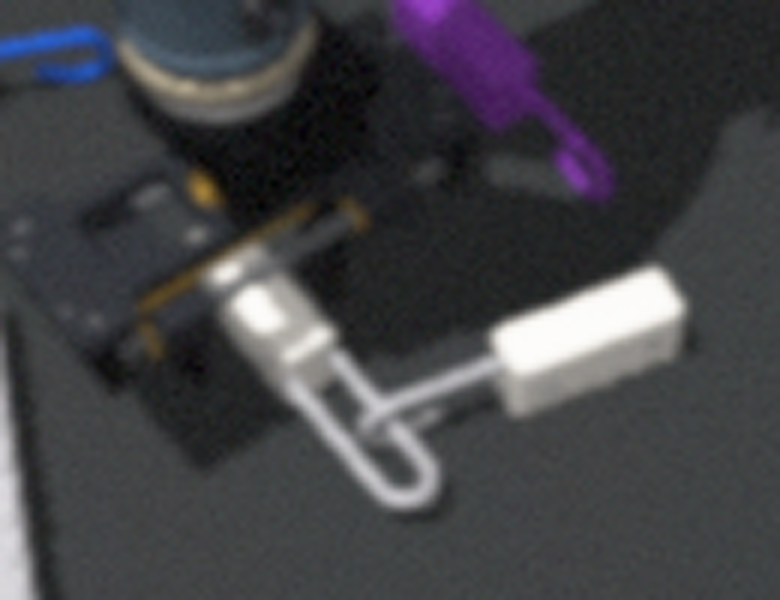

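The scene crop shows the jaws straddling the link grip (around (260,300) in the crop), with hook and link unmoved. I'll close on it.

jog_arm:
  increments:
    - [[0,0,0,0,0,0,0.6],[0,0,0,0,0,0,1],[0,0,0,0,0,0,1],[0,0,0,0,0,0,1]]
  squeeze: 25

```text
time: 2.7
position: [0.4822, -0.1273, 0.0084]
tool_rot: [-0.137, 0.694, -0.693, 0.138]
ft_force: [-0.9, -0.2, 1.0]
grip_width: 0.037
```

```bash
python3 - <<'E'
from h import *
st()
im=camera("top"); ims={n:cv2.imread(f"pics/{n}0.png")[:,:,::-1] for n in("top","scene")}
L=(.481,-.1268,np.radians(90-67.62)); H=(.5335,.0065,-1.385)
overlay("top",im,[(place(hookwire(),*H),False,(0,0,255)),(place(linkwire(),*L),False,(0,255,0))],(240,180,345,260),7,"pics/b1.png")
im=camera("scene")
overlay("scene",im,[(place(hookwire(),*H),False,(0,0,255)),(place(linkwire(),*L),False,(0,255,0))],(210,175,315,245),7,"pics/b2.png")
E
```

```text
t 2.7 p [ 0.4822 -0.1273  0.0084] jaw -1.1796 deg -67.59 down [ 0.002  0.001 -1.   ] F [-0.9 -0.2  1. ] w 0.037 q [-0.48  0.73  1.9   0.    0.51  0.69]
```

View pics/b1.png

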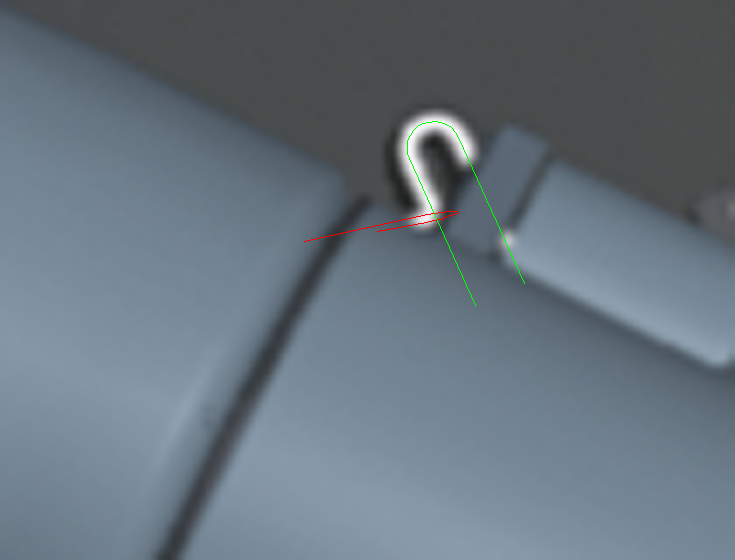

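View pics/b2.png

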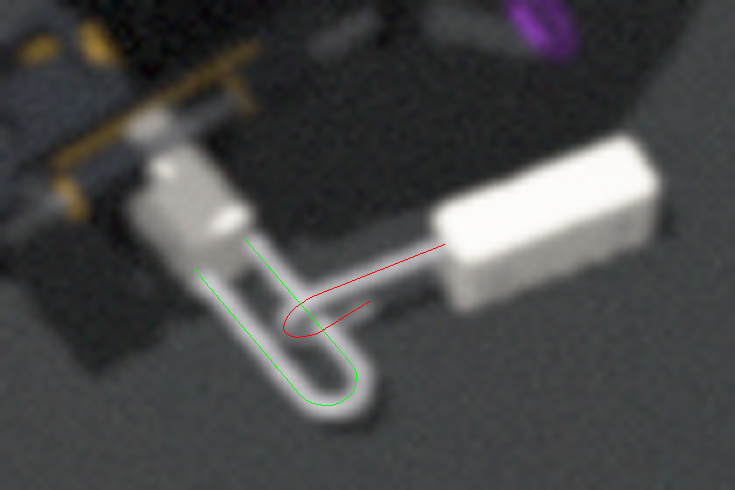

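The overlay agrees with the link wire, and the jaws are still closing.

jog_arm:
  increments:
    - [[0,0,0,0,0,0,1],[0,0,0,0,0,0,1],[0,0,0,0,0,0,1],[0,0,0,0,0,0,1],[0,0,0,0,0,0,1]]

```text
time: 3.3
position: [0.4817, -0.1269, 0.0081]
tool_rot: [-0.137, 0.694, -0.693, 0.138]
ft_force: [-0.6, -0.4, 1.5]
grip_width: 0.0259
```

```bash
python3 - <<'E'
from h import *
o=st()
H=np.array([.5335,.0065,-1.385]); 
p=o["position"]; y0=np.radians(22.4); Lg=np.array([.481,-.1275])
bend=H[:2]+.104*np.array([np.cos(H[2]),np.sin(H[2])])
d=lambda a:np.array([np.cos(a),np.sin(a)])
loop=Lg+.074*d(y0); print("bend",bend,"loop",loop,"rel",(bend-loop)@d(y0),(bend-loop)@np.array([-np.sin(y0),np.cos(y0)]))
# step1 slide to s=-6, lateral 0 ; then rotate about bend
for k in np.linspace(0,1,5):
    a=y0+k*(H[2]+np.pi-y0); g=bend+.006*d(a)-.074*d(a); print(k,np.degrees(a-y0).round(1),(g-Lg).round(4))
E
```

```text
t 3.3 p [ 0.4817 -0.1269  0.0081] jaw -1.1798 deg -67.6 down [ 0.001  0.002 -1.   ] F [-0.6 -0.4  1.5] w 0.0259 q [-0.48  0.73  1.9   0.    0.51  0.69]
bend [ 0.55271184 -0.0957101 ] loop [ 0.54941641 -0.09930079] rel 0.004415083379269093 0.002063965473396822
0.0 0.0 [0.0088 0.0059]
0.25 19.6 [ 0.0211 -0.0137]
0.5 39.1 [ 0.0393 -0.028 ]
0.75 58.7 [ 0.0612 -0.0354]
1.0 78.2 [ 0.0843 -0.035 ]
```

```bash
python3 - <<'E'
import numpy as np
d=lambda a:np.array([np.cos(a),np.sin(a)]); y0=np.radians(22.4);Lg=np.array([.481,-.1275]);b=np.array([.5527,-.0957])
for deg in range(0,80,6):
    a=y0+np.radians(deg); print(deg,(b-.068*d(a)-Lg).round(3))
E
```

```text
0 [0.009 0.006]
6 [ 0.012 -0.001]
12 [ 0.016 -0.007]
18 [ 0.02  -0.012]
24 [ 0.025 -0.017]
30 [ 0.03  -0.022]
36 [ 0.036 -0.026]
42 [ 0.042 -0.03 ]
48 [ 0.049 -0.032]
54 [ 0.056 -0.034]
60 [ 0.063 -0.036]
66 [ 0.07  -0.036]
72 [ 0.077 -0.036]
78 [ 0.084 -0.035]
```

jog_arm:
  increments:
    - [[0,0,0,0.009,0.006,0,1],[0,0,6,0.012,-0.001,0,1],[0,0,12,0.016,-0.007,0,1],[0,0,18,0.02,-0.012,0,1],[0,0,24,0.025,-0.017,0,1],[0,0,30,0.03,-0.022,0,1],[0,0,36,0.036,-0.026,0,1],[0,0,36,0.036,-0.026,0,1]]

```text
time: 4.1
position: [0.5195, -0.1537, 0.0081]
tool_rot: [0.344, -0.617, 0.618, -0.346]
ft_force: [1.2, -0.9, 1.1]
grip_width: 0.0257
```

```bash
python3 - <<'E'
from h import *
o=st()
for n in("top","scene"):
    im=camera(n);c=(230,170,355,270) if n=="top" else (200,160,325,250)
    overlay(n,im,[],c,6,f"pics/c_{n}.png")
E
```

```text
t 4.1 p [ 0.5195 -0.1537  0.0081] jaw -0.5518 deg -31.62 down [ 0.002  0.    -1.   ] F [ 1.2 -0.9  1.1] w 0.0257 q [-0.49  0.76  1.79  0.    0.6   0.05]
```

View pics/c_scene.png

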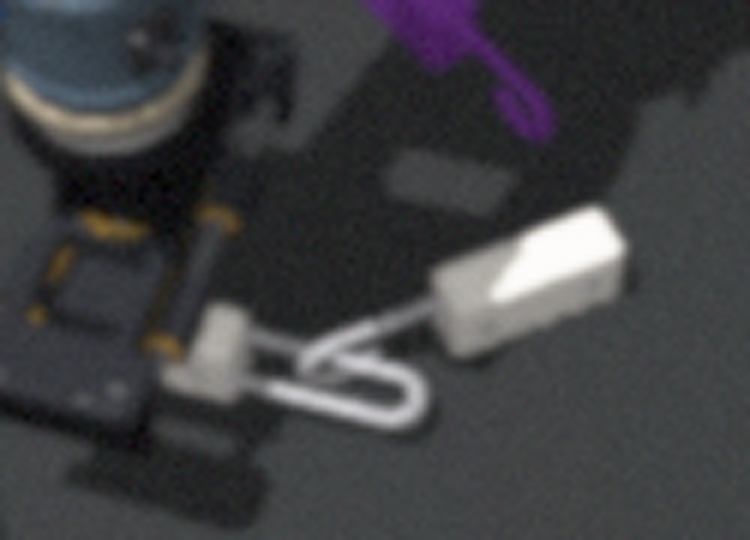

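The link is turning about the bend as planned, and the hook grip has stayed put. I'll turn it the remaining 42°.

jog_arm:
  increments:
    - [[0,0,6,0.006,-0.004,0,1],[0,0,12,0.013,-0.006,0,1],[0,0,18,0.02,-0.008,0,1],[0,0,24,0.027,-0.01,0,1],[0,0,30,0.034,-0.01,0,1],[0,0,36,0.041,-0.01,0,1],[0,0,42,0.048,-0.009,0,1],[0,0,42,0.048,-0.009,0,1]]

```text
time: 5.0
position: [0.5674, -0.162, 0.0081]
tool_rot: [-0.542, 0.453, -0.454, 0.543]
ft_force: [0.6, -0.1, 0.8]
grip_width: 0.0255
```

```bash
python3 - <<'E'
from h import *
o=st()
for n in("top","scene"):
    im=camera(n);cv2.imwrite(f"pics/d_{n}f.png",im[:,:,::-1]);c=(230,170,355,270) if n=="top" else (200,160,325,250)
    overlay(n,im,[],c,6,f"pics/d_{n}.png")
E
```

```text
t 5.0 p [ 0.5674 -0.162   0.0081] jaw 0.1782 deg 10.21 down [ 0.002  0.001 -1.   ] F [ 0.6 -0.1  0.8] w 0.0255 q [-0.47  0.79  1.66  0.    0.69 -0.65]
```

View pics/d_scene.png

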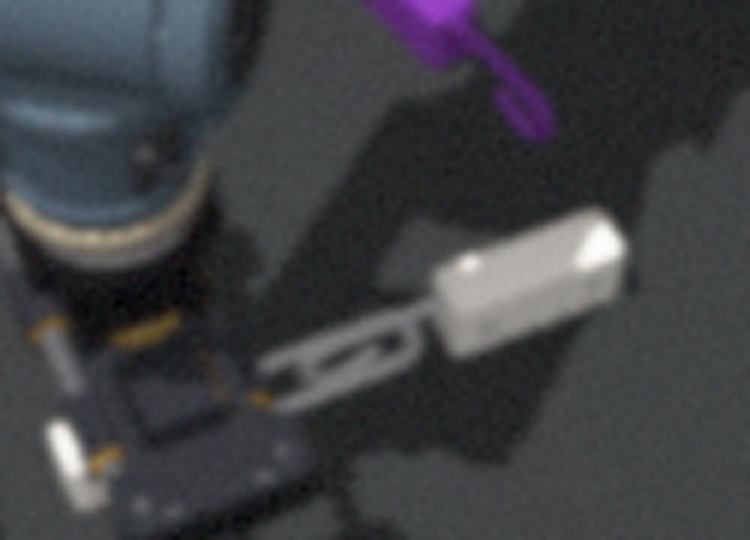

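View pics/d_top.png

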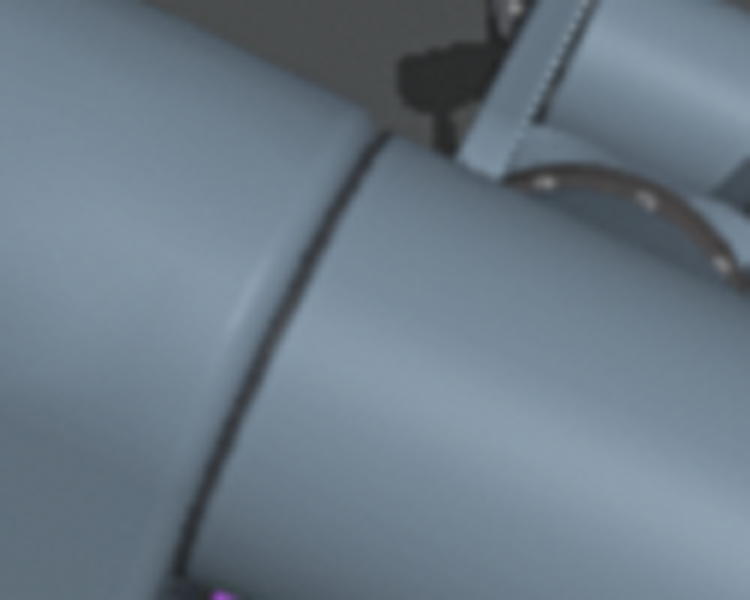

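The link is now in line with the hook in the scene crop, with the foot running inside the opening (around (345,370)). I'll release the link and rise.

jog_arm:
  increments:
    - [[0,0,0,0,0,0,-0.3],[0,0,0,0,0,0,-0.3],[0,0,0,0,0,0,-0.3],[0,0,0,0,0,0.02,-0.3],[0,0,0,0,0,0.06,-0.3],[0,0,0,0,0.02,0.11,-0.3],[0,0,0,-0.034,0.06,0.11,-0.3],[0,0,0,-0.034,0.11,0.11,-0.3]]

```text
time: 5.9
position: [0.5308, -0.0552, 0.1197]
tool_rot: [-0.541, 0.455, -0.455, 0.542]
ft_force: [0.4, 0.5, 0.1]
grip_width: 0.0565
```

```bash
python3 - <<'E'
from h import *
o=st()
im=camera("scene");cv2.imwrite(f"pics/e_scenef.png",im[:,:,::-1])
H=[.5335,.0065,-1.385]
a=H[2]+np.pi; d=np.array([np.cos(a),np.sin(a)]); bend=np.array(H[:2])-.104*d; g=bend-.068*d
L=[*g,a]
overlay("scene",im,[(place(hookwire(),*H),False,(0,0,255)),(place(linkwire(),*L),False,(0,255,0))],(200,160,325,250),6,"pics/e_scene.png")
im=camera("top");overlay("top",im,[(place(hookwire(),*H),False,(0,0,255)),(place(linkwire(),*L),False,(0,255,0))],(230,170,355,270),6,"pics/e_top.png")
E
```

```text
t 5.9 p [ 0.5308 -0.0552  0.1197] jaw 0.1719 deg 9.85 down [ 0.001  0.001 -1.   ] F [0.4 0.5 0.1] w 0.0565 q [-0.31  0.56  1.76  0.    0.83 -0.49]
```

View pics/e_scene.png

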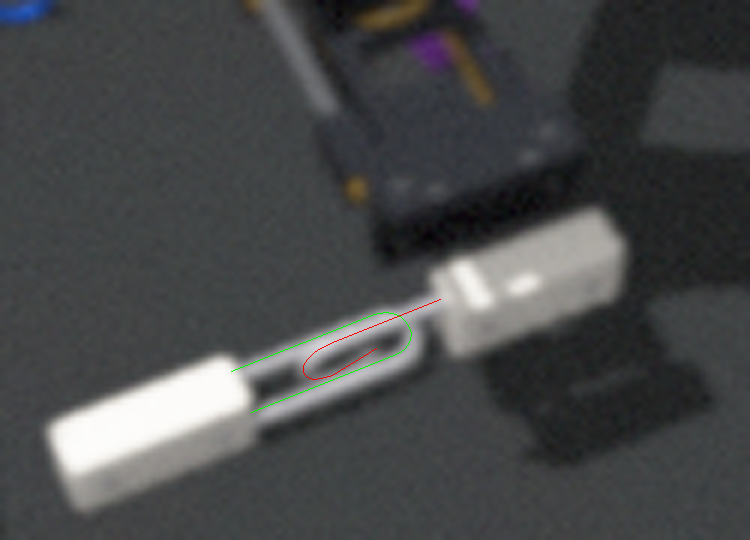

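View pics/e_top.png

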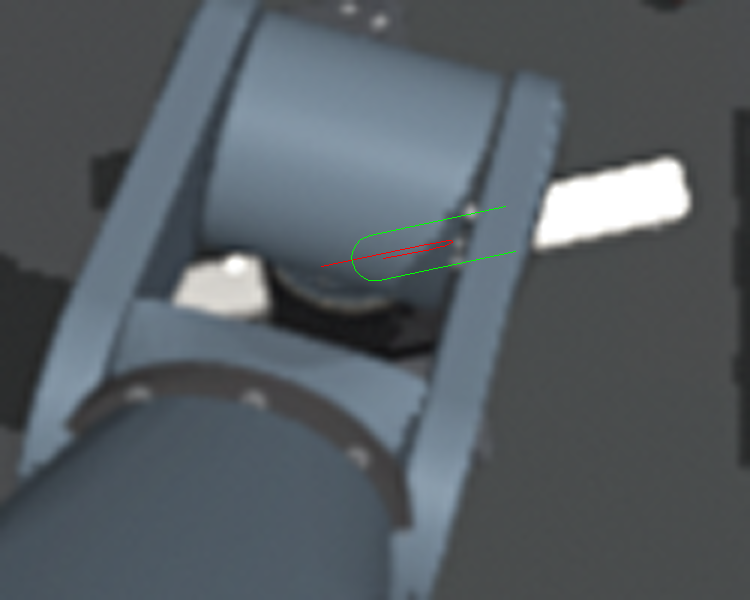

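Both parts lie in line and within a millimetre or two of the model. I'll grasp the hook.

jog_arm:
  increments:
    - [[0,0,0.8,0.003,0.045,0,-0.4],[0,0,0.8,0.003,0.062,0,-0.4],[0,0,0.8,0.003,0.062,-0.04,-0.4],[0,0,0.8,0.003,0.062,-0.08,-0.4],[0,0,0.8,0.003,0.062,-0.108,-0.4],[0,0,0.8,0.003,0.062,-0.112,0],[0,0,0.8,0.003,0.062,-0.112,1],[0,0,0.8,0.003,0.062,-0.112,1]]

```text
time: 6.8
position: [0.534, 0.0121, 0.0075]
tool_rot: [-0.545, 0.45, -0.448, 0.547]
ft_force: [0.4, -0.9, 0.8]
grip_width: 0.0445
```

jog_arm:
  increments:
    - [[0,0,0,0,0,0,1],[0,0,0,0,0,0,1],[0,0,0,0,0,0,1],[0,0,0,0,0,0,1],[0,0,0,0,0,0,1],[0,0,0,0,0,0,1],[0,0,0,0,0,0,1]]

```text
time: 7.5
position: [0.5345, 0.0118, 0.0088]
tool_rot: [-0.545, 0.45, -0.449, 0.547]
ft_force: [-0.2, -0.2, 8.0]
grip_width: 0.0257
```

```bash
python3 - <<'E'
from h import *
o=st()
im=camera("scene")
H=[.5335,.0065,-1.385]
overlay("scene",im,[],(200,160,325,250),6,"pics/f_scene.png")
E
```

```text
t 7.5 p [0.5345 0.0118 0.0088] jaw 0.1941 deg 11.12 down [ 0.002  0.003 -1.   ] F [-0.2 -0.2  8. ] w 0.0257 q [-0.19  0.75  1.81  0.01  0.58 -0.39]
```

View pics/f_scene.png

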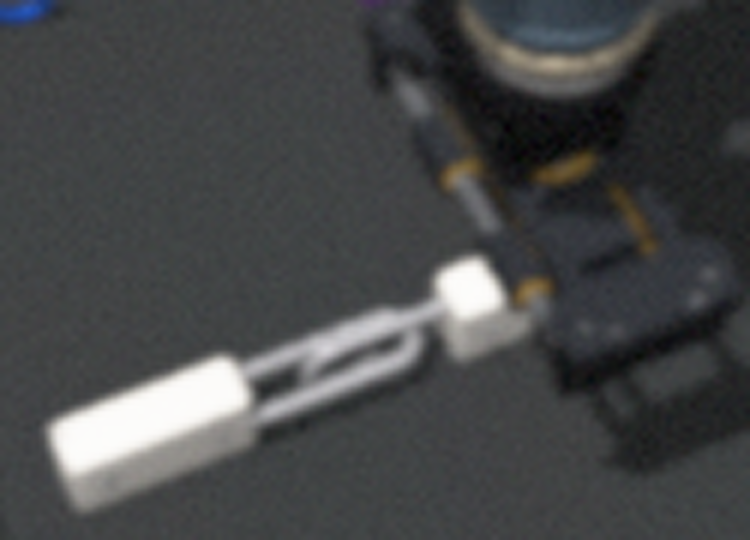

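The jaws hold the hook grip at 25.7 mm and the foot lies inside the opening. I'll lift 15 mm first and look.

jog_arm:
  increments:
    - [[0,0,0,0,0,0.004,1],[0,0,0,0,0,0.008,1],[0,0,0,0,0,0.012,1],[0,0,0,0,0,0.015,1],[0,0,0,0,0,0.015,1]]

```text
time: 8.05
position: [0.5348, 0.0119, 0.0243]
tool_rot: [-0.545, 0.449, -0.449, 0.547]
ft_force: [0.2, -0.1, -1.0]
grip_width: 0.0254
```

```bash
python3 - <<'E'
from h import *
o=st()
im=camera("scene")
overlay("scene",im,[],(200,160,325,250),6,"pics/g_scene.png")
E
```

```text
t 8.05 p [0.5348 0.0119 0.0243] jaw 0.1942 deg 11.12 down [ 0.002  0.003 -1.   ] F [ 0.2 -0.1 -1. ] w 0.0254 q [-0.19  0.72  1.8   0.01  0.62 -0.39]
```

View pics/g_scene.png

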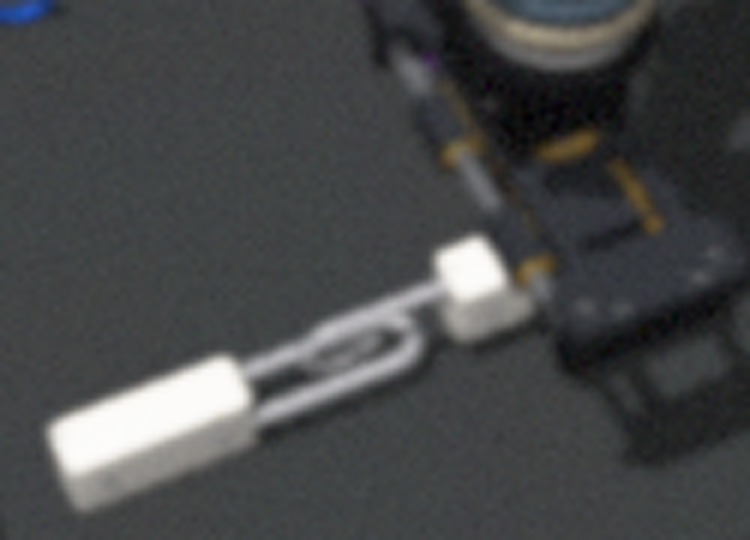

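The link lies still and the wrist force matches the hook's weight alone. I'll continue the lift.

jog_arm:
  increments:
    - [[0,0,0,0,0,0.006,1],[0,0,0,0,0,0.014,1],[0,0,0,0,0,0.025,1],[0,0,0,0,0,0.05,1],[0,0,0,0,0,0.09,1],[0,0,0,0,0,0.13,1],[0,0,0,0,0,0.14,1],[0,0,0,0,0,0.14,1]]

```text
time: 8.9
position: [0.5359, 0.0117, 0.1665]
tool_rot: [-0.544, 0.448, -0.451, 0.548]
ft_force: [-0.1, -0.1, -1.7]
grip_width: 0.0254
```

```bash
python3 - <<'E'
from h import *
o=st()
im=camera("scene")
overlay("scene",im,[],(170,110,345,250),4,"pics/i_scene.png")
E
```

```text
t 8.9 p [0.5359 0.0117 0.1665] jaw 0.1943 deg 11.13 down [ 0.007  0.002 -1.   ] F [-0.1 -0.1 -1.7] w 0.0254 q [-0.19  0.48  1.72  0.    0.93 -0.39]
```

View pics/i_scene.png

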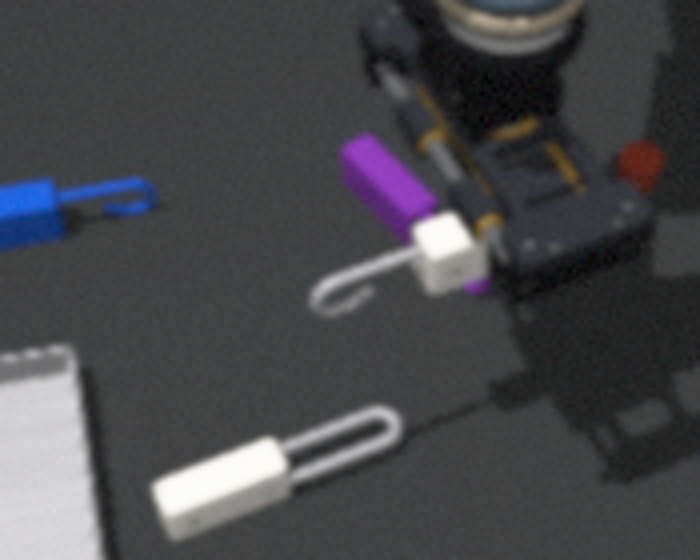

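They're apart: the hook hangs from the gripper, and the link lies on the bench with its loop at about (345,440) in the crop. Next, the hook goes diagonally over the square tray.

jog_arm:
  increments:
    - [[0,0,31,-0.035,-0.313,0,1],[0,0,31,-0.035,-0.313,0,1],[0,0,31,-0.035,-0.313,0,1],[0,0,31,-0.035,-0.313,0,1],[0,0,31,-0.035,-0.313,0,1],[0,0,31,-0.035,-0.313,0,1],[0,0,31,-0.035,-0.313,-0.02,1],[0,0,31,-0.035,-0.313,-0.06,1]]

```text
time: 9.75
position: [0.5008, -0.308, 0.1048]
tool_rot: [-0.645, 0.286, -0.291, 0.646]
ft_force: [1.0, 0.2, -1.7]
grip_width: 0.0257
```

```bash
python3 - <<'E'
from h import *
o=st()
for n in("scene","top"):
    im=camera(n); cv2.imwrite(f"pics/j_{n}.png",im[:,:,::-1])
E
```

```text
t 9.75 p [ 0.5008 -0.308   0.1048] jaw 0.7303 deg 41.84 down [ 0.007 -0.003 -1.   ] F [ 1.   0.2 -1.7] w 0.0257 q [-0.74  0.63  1.63  0.    0.87 -1.48]
```

View pics/j_scene.png

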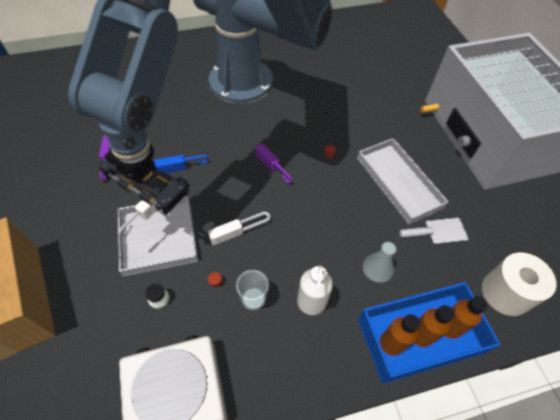

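The hook hangs over the square tray, bend at about (130,245) in the scene picture. Now I'll lower it.

jog_arm:
  increments:
    - [[0,0,0,0,0.005,-0.03,1],[0,0,0,0,0.005,-0.06,1],[0,0,0,0,0.005,-0.078,1],[0,0,0,0,0.005,-0.086,1],[0,0,0,0,0.005,-0.09,1],[0,0,0,0,0.005,-0.092,1],[0,0,0,0,0.005,-0.092,1]]

```text
time: 10.55
position: [0.493, -0.2911, 0.0103]
tool_rot: [-0.642, 0.295, -0.28, 0.65]
ft_force: [-6.5, 4.5, 25.5]
grip_width: 0.0258
```

```bash
python3 - <<'E'
from h import *
o=st()
im=camera("scene")
overlay("scene",im,[],(90,150,220,285),4,"pics/k_scene.png")
E
```

```text
t 10.55 p [ 0.493  -0.2911  0.0103] jaw 0.7339 deg 42.05 down [-0.014  0.018 -1.   ] F [-6.5  4.5 25.5] w 0.0258 q [-0.73  0.78  1.69  0.01  0.7  -1.47]
```

View pics/k_scene.png

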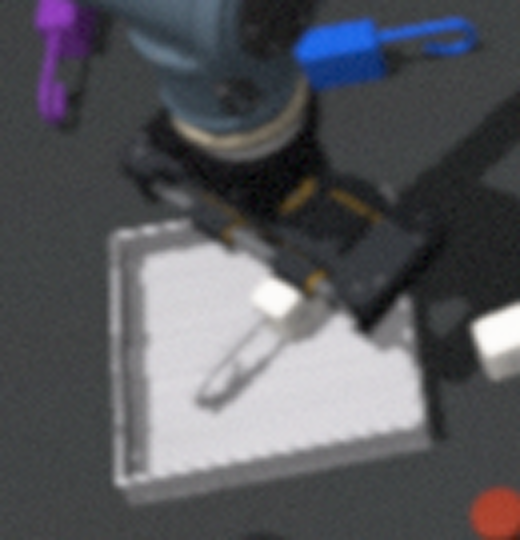

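The contact force is 25 N, so I pressed too far. I'll ease up 4 mm and re-read.

jog_arm:
  increments:
    - [[0,0,0,0,0,0.002,1],[0,0,0,0,0,0.004,1],[0,0,0,0,0,0.004,1],[0,0,0,0,0,0.004,1]]

```text
time: 11.0
position: [0.4932, -0.291, 0.0141]
tool_rot: [-0.642, 0.294, -0.28, 0.65]
ft_force: [0.4, 0.7, -1.2]
grip_width: 0.0257
```

```bash
python3 - <<'E'
from h import *
o=st(); print(o["moment"])
im=camera("scene")
overlay("scene",im,[],(110,190,220,285),6,"pics/l_scene.png")
E
```

```text
t 11.0 p [ 0.4932 -0.291   0.0141] jaw 0.7342 deg 42.06 down [-0.014  0.018 -1.   ] F [ 0.4  0.7 -1.2] w 0.0257 q [-0.73  0.77  1.69  0.01  0.7  -1.47]
[-0.02507923  0.07389436  0.00774325]
```

View pics/l_scene.png

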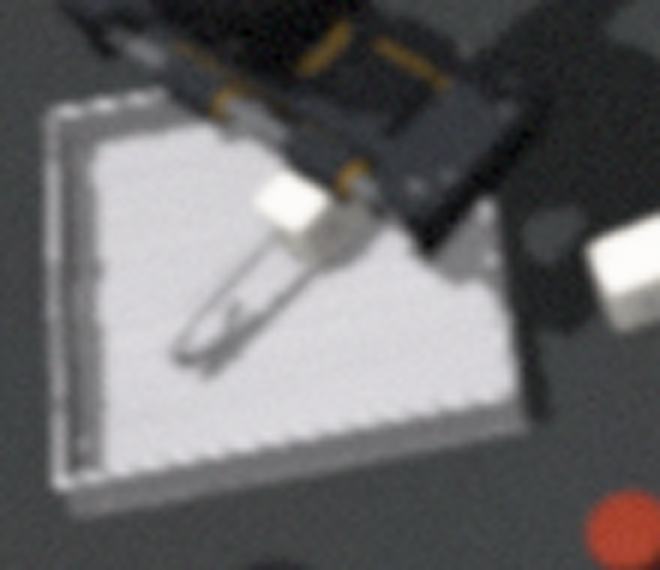

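The hook now hangs free (−1.2 N). I'll shift it a few millimetres towards the tray centre, lower 2 mm and release.

jog_arm:
  increments:
    - [[0,0,0,0.006,-0.007,0,1],[0,0,0,0.006,-0.007,-0.001,1],[0,0,0,0.006,-0.007,-0.0015,1],[0,0,0,0.006,-0.007,-0.0015,0.2],[0,0,0,0.006,-0.007,-0.0015,0],[0,0,0,0.006,-0.007,-0.0015,0],[0,0,0,0.006,-0.007,-0.0015,0],[0,0,0,0.006,-0.007,-0.0015,0]]

```text
time: 11.85
position: [0.4991, -0.2979, 0.0125]
tool_rot: [-0.642, 0.295, -0.28, 0.65]
ft_force: [-0.2, -0.0, 0.3]
grip_width: 0.0431
```

jog_arm:
  increments:
    - [[0,0,0,0,0,0.02,0],[0,0,0,0,0,0.06,0],[0,0,0,0,0,0.11,0],[0,0,0,0,0.05,0.13,0],[0,0,0,0,0.1,0.13,0],[0,0,0,0,0.15,0.13,0],[0,0,0,0,0.2,0.13,0],[0,0,0,0,0.25,0.13,0]]

```text
time: 12.65
position: [0.4988, -0.0498, 0.1429]
tool_rot: [-0.642, 0.294, -0.28, 0.65]
ft_force: [1.0, 0.0, 0.1]
grip_width: 0.0436
```

```bash
python3 - <<'E'
from h import *
o=st()
ims={}
for n in("scene","top"):
    im=camera(n); ims[n]=im; cv2.imwrite(f"pics/m_{n}.png",im[:,:,::-1])
H=[.5335,.0065,-1.385]
a=H[2]+np.pi; d=np.array([np.cos(a),np.sin(a)]); bend=np.array(H[:2])-.104*d; g=bend-.068*d
for k in(["scene"],["top"],["scene","top"]):print(fit(0,{n:ims[n] for n in k},[*g,a]))
E
```

```text
t 12.65 p [ 0.4988 -0.0498  0.1429] jaw 0.7334 deg 42.02 down [-0.014  0.018 -1.   ] F [1.  0.  0.1] w 0.0436 q [-0.33  0.49  1.81  0.02  0.86 -1.07]
(array([ 0.56701519, -0.16245224,  1.76644871]), np.float64(124.97254901960783))
(array([ 0.56964298, -0.17352425,  1.73126465]), np.float64(136.09411764705882))
(array([ 0.56781471, -0.16486482,  1.75357802]), np.float64(286.4117647058823))
```

View pics/m_scene.png

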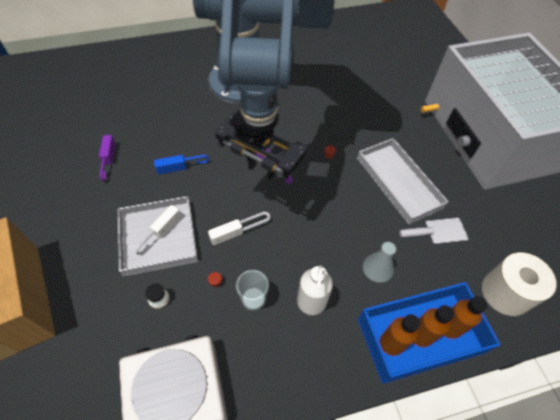

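View pics/m_top.png

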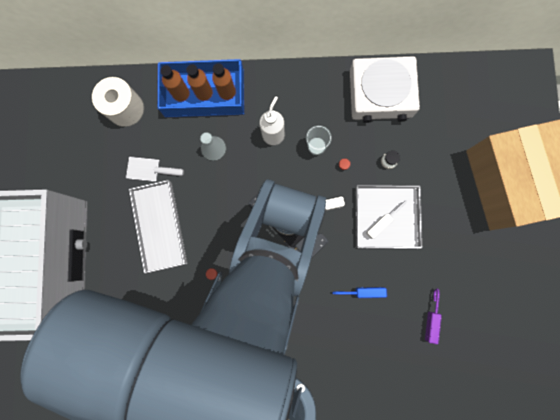

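The hook lies diagonally inside the square tray, (140–178, 208–252) in the scene view. The link is still at its released place on the bench. Back to the link now.

jog_arm:
  increments:
    - [[-1.2,-0.5,-31.8,0.069,-0.112,0,-0.4],[-1.2,-0.5,-31.8,0.069,-0.112,0,-0.4],[-1.2,-0.5,-31.8,0.069,-0.112,0,-0.4],[-1.2,-0.5,-31.8,0.069,-0.112,0,-0.4],[-1.2,-0.5,-31.8,0.069,-0.112,0,-0.4],[-1.2,-0.5,-31.8,0.069,-0.112,-0.04,-0.4],[-1.2,-0.5,-31.8,0.069,-0.112,-0.06,-0.4]]

```text
time: 13.45
position: [0.5643, -0.1571, 0.081]
tool_rot: [-0.544, 0.453, -0.448, 0.546]
ft_force: [-1.0, 0.3, -0.2]
grip_width: 0.0607
```

```bash
python3 - <<'E'
from h import *
st()
E
```

```text
t 13.45 p [ 0.5643 -0.1571  0.081 ] jaw 0.1884 deg 10.8 down [-0.004  0.006 -1.   ] F [-1.   0.3 -0.2] w 0.0607 q [-0.46  0.67  1.64  0.    0.84 -0.66]
```

jog_arm:
  increments:
    - [[-0.3,-0.2,-0.4,0.003,-0.005,-0.02,-0.4],[-0.3,-0.2,-0.4,0.003,-0.005,-0.05,-0.4],[-0.3,-0.2,-0.4,0.003,-0.005,-0.068,-0.4],[-0.3,-0.2,-0.4,0.003,-0.005,-0.071,0],[-0.3,-0.2,-0.4,0.003,-0.005,-0.071,1],[-0.3,-0.2,-0.4,0.003,-0.005,-0.071,1],[-0.3,-0.2,-0.4,0.003,-0.005,-0.071,1],[-0.3,-0.2,-0.4,0.003,-0.005,-0.071,1]]

```text
time: 14.25
position: [0.568, -0.1624, 0.0111]
tool_rot: [-0.543, 0.452, -0.453, 0.544]
ft_force: [-1.0, -0.4, -0.3]
grip_width: 0.0286
```

jog_arm:
  increments:
    - [[0,0,0,0,0,0,1],[0,0,0,0,0,0,1],[0,0,0,0,0,0,1],[0,0,0,0,0,0,1],[0,0,0,0,0,0,1]]

```text
time: 14.75
position: [0.5679, -0.1624, 0.0112]
tool_rot: [-0.543, 0.452, -0.453, 0.544]
ft_force: [0.1, 0.3, 1.4]
grip_width: 0.0258
```

```bash
python3 - <<'E'
from h import *
st()
E
```

```text
t 14.75 p [ 0.5679 -0.1624  0.0112] jaw 0.1818 deg 10.42 down [ 0.001 -0.    -1.   ] F [0.1 0.3 1.4] w 0.0258 q [-0.47  0.78  1.66  0.    0.7  -0.65]
```

jog_arm:
  increments:
    - [[0,0,0,0,0,0.03,1],[0,0,0,0,0,0.08,1],[0,0,0,0,0,0.13,1],[0,0,-44,-0.045,0.24,0.13,1],[0,0,-44,-0.045,0.24,0.13,1],[0,0,-44,-0.045,0.24,0.13,1],[0,0,-44,-0.045,0.24,0.13,1],[0,0,-44,-0.045,0.24,0.13,1]]

```text
time: 15.55
position: [0.5238, 0.0717, 0.1412]
tool_rot: [0.351, -0.614, 0.614, -0.351]
ft_force: [-0.1, 0.3, -2.8]
grip_width: 0.0258
```

```bash
python3 - <<'E'
from h import *
st()
E
```

```text
t 15.55 p [0.5238 0.0717 0.1412] jaw -0.5329 deg -30.53 down [ 0.001 -0.001 -1.   ] F [-0.1  0.3 -2.8] w 0.0258 q [-0.07  0.52  1.75 -0.    0.87  0.46]
```

jog_arm:
  increments:
    - [[0,0,-47.5,-0.046,0.249,0,1],[0,0,-47.5,-0.046,0.249,0,1],[0,0,-47.5,-0.046,0.249,0,1],[0,0,-47.5,-0.046,0.249,0,1],[0,0,-47.5,-0.046,0.249,0,1],[0,0,-47.5,-0.046,0.249,0,1],[0,0,-47.5,-0.046,0.249,-0.03,1],[0,0,-47.5,-0.046,0.249,-0.06,1]]

```text
time: 16.35
position: [0.4779, 0.3225, 0.0813]
tool_rot: [0.074, -0.703, 0.703, -0.076]
ft_force: [0.1, 0.1, -1.8]
grip_width: 0.0258
```

```bash
python3 - <<'E'
from h import *
st()
for n in("scene","top"):
    im=camera(n); cv2.imwrite(f"pics/n_{n}.png",im[:,:,::-1])
E
```

```text
t 16.35 p [0.4779 0.3225 0.0813] jaw -1.3592 deg -77.88 down [ 0.003 -0.    -1.   ] F [ 0.1  0.1 -1.8] w 0.0258 q [ 0.4   0.66  1.67 -0.    0.81  1.76]
```

View pics/n_scene.png

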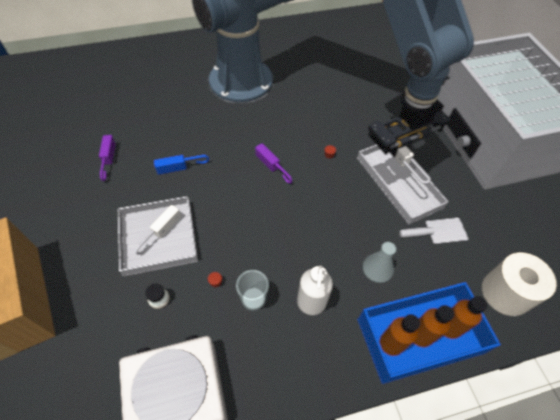

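View pics/n_top.png

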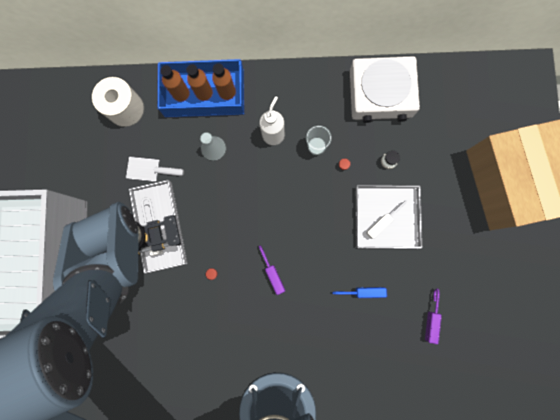

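```bash
python3 - <<'E'
from h import *
print("face base",ray("scene",488,187,0),ray("scene",430,103,0))
for z in(.05,.1,.15): print(z,"knob",ray("scene",466,142,z),ray("top",86,245,z))
E
```

```text
face base [0.59883864 0.56397054 0.        ] [2.56305997e-01 5.61485380e-01 1.11022302e-16]
0.05 knob [0.47081088 0.54558747 0.05      ] [0.46614991 0.52027551 0.05      ]
0.1 knob [0.50691384 0.50207918 0.1       ] [0.46372647 0.49465154 0.1       ]
0.15 knob [0.54301679 0.45857089 0.15      ] [0.46130304 0.46902757 0.15      ]
```

The link hangs over the long tray, clear of the bath knob (y about 0.50). I'll lower it and release.

jog_arm:
  increments:
    - [[0,0,0,0,-0.002,-0.025,1],[0,0,0,0,-0.002,-0.045,1],[0,0,0,0,-0.002,-0.058,1],[0,0,0,0,-0.002,-0.063,1],[0,0,0,0,-0.002,-0.0655,1],[0,0,0,0,-0.002,-0.0655,1]]

```text
time: 17.05
position: [0.4741, 0.3174, 0.014]
tool_rot: [0.078, -0.702, 0.705, -0.071]
ft_force: [-2.4, -1.7, 4.4]
grip_width: 0.0259
```

```bash
python3 - <<'E'
from h import *
st()
E
```

```text
t 17.05 p [0.4741 0.3174 0.014 ] jaw -1.3609 deg -77.98 down [-0.009 -0.005 -1.   ] F [-2.4 -1.7  4.4] w 0.0259 q [ 0.39  0.77  1.7  -0.    0.68  1.76]
```

Light contact only, 4 N. I'll release and rise.

jog_arm:
  increments:
    - [[0,0,0,0,0,0,0.2],[0,0,0,0,0,0,0.1],[0,0,0,0,0,0,0.1],[0,0,0,0,0,0,0.1],[0,0,0,0,0,0.03,0.1],[0,0,0,0,0,0.08,0.1],[0,0,0,-0.03,-0.04,0.13,0.1],[0,0,0,-0.05,-0.09,0.16,0.1]]

```text
time: 17.85
position: [0.4359, 0.2519, 0.1589]
tool_rot: [0.077, -0.702, 0.704, -0.073]
ft_force: [0.6, -0.3, 0.2]
grip_width: 0.0393
```

jog_arm:
  increments:
    - [[0,0,0,0,-0.05,0.04,0.1],[0,0,0,0,-0.1,0.08,0.1],[0,0,0,0,-0.15,0.1,0.1],[0,0,0,0,-0.15,0.1,0.1],[0,0,0,0,-0.15,0.1,0.1]]

```text
time: 18.35
position: [0.4376, 0.0991, 0.2612]
tool_rot: [0.073, -0.702, 0.705, -0.073]
ft_force: [0.2, 0.2, 0.1]
grip_width: 0.0395
```

```bash
python3 - <<'E'
from h import *
st()
ims={}
for n in("scene","top"):
    im=camera(n); ims[n]=im; cv2.imwrite(f"pics/p_{n}.png",im[:,:,::-1])
E
```

```text
t 18.35 p [0.4376 0.0991 0.2612] jaw -1.3628 deg -78.08 down [ 0.    -0.005 -1.   ] F [0.2 0.2 0.1] w 0.0395 q [-0.02  0.24  1.8  -0.01  1.1   1.34]
```

View pics/p_scene.png

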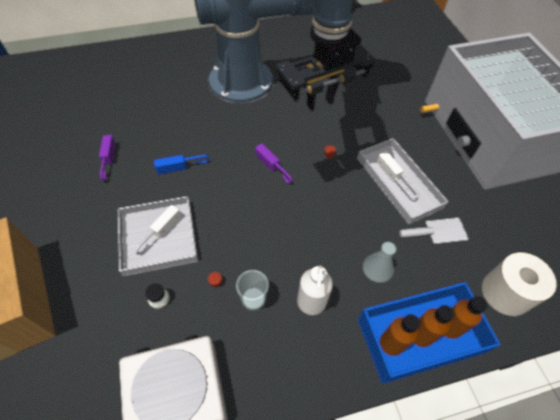

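View pics/p_top.png

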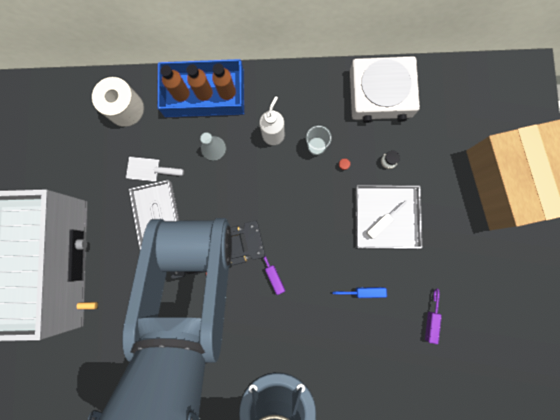

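```bash
python3 - <<'E'
import cv2, numpy as np
a=cv2.imread("pics/p_scene.png")
l=cv2.resize(a[130:230,350:450],None,fx=4,fy=4,interpolation=2);r=cv2.resize(a[185:285,105:205],None,fx=4,fy=4,interpolation=2)
cv2.imwrite("pics/q.png",np.hstack([l,r]))
E
```

```text
(no output)
```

View pics/q.png

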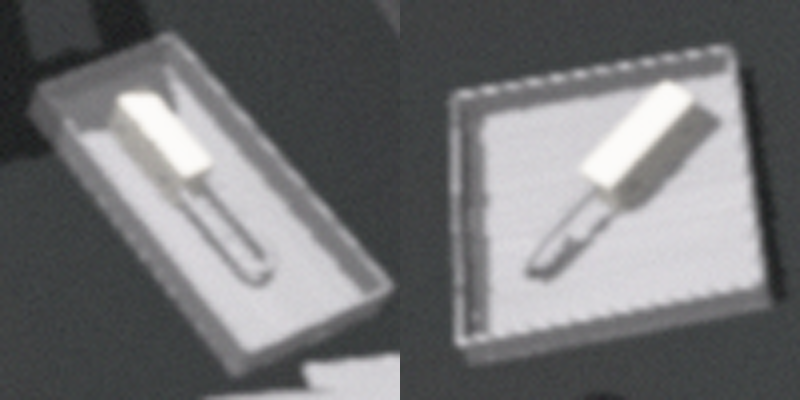

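Both lie flat and well inside their trays, and the bystanders look unmoved, so I'm handing in.

```bash
python3 - <<'E'
from rig import *
print(hand_in())
E
```

```text
the job is handed in; nothing more can be done
None
```

The hook is in the square tray and the link is in the long tray. The job was handed in at about 18.5 s; the rig reported no verdict.

- **Method:** I turned the link instead of the hook. Turning the hook would have brought the gripper's body close to the beaker. I slid the link about 78° on the bench round the hook's bend, until the foot ran along the opening, then let go. The hook lifted straight out, leaving the link on the bench. The wrist force during the lift was only about the hook's weight.
- **Last checks:** The final pictures show both parts lying flat inside their trays. The bystanders are where they were, and the open gripper is clear of everything. I judged this by eye and did not re-measure the final positions.
- **What went wrong:** Lowering the hook into its tray, I pressed about 25 N onto the tray floor and it was pushed back about 1 cm. I eased up, moved it back toward the middle and released it at near-zero force.
- **What disagreed:** The two cameras differed by up to about 3 mm on the starting positions, so I used a compromise between them.

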